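# Clamp the tube in the grinding fixture with its draw latch

## Robot

A 6-joint arm with a two-finger parallel gripper is mounted at the origin on the work surface. World frame = base frame: x ahead of the robot, y to its left, z up, the work surface at z = 0. Lengths are in m, angles in rad, forces in N, time in s.
With the tool pointing down it reaches from about 0.375 to 0.9 m from the base axis. Payload 3.1 kg.
Tool frame: the origin (TCP) lies at the very end of the fingers, on their centre line; the grasp point (between the pads) lies manip.hold_point_z behind it (manip.hold_point_z is the distance from the TCP to the grasp point, in m); z points along the fingers, y is the direction in which the jaws open and shut (so a half turn about z gives the same grasp; the last joint's range is limited). The gripper opens to 85 mm and grips with 20 to 120 N. Pads are 22 mm wide; open, the fingers measure 114 mm over their backs; the gripper's body (76 mm by 85 mm) begins 54 mm behind the grasp point. The pads swing forward as they close: fully open they stand 13 mm farther back than shut.
Start: joints at [-1.464, 0.527, 1.433, -0, 1.181, -0.178], TCP at [0.176, -0.6, 0.231] pointing down, gripper open.
Joint ranges: [-3.08, 3.08], [-0.75, 2.2], [0.22, 2.44], [-1.43, 4.57], [0, 2.65], [-2.85, 2.85]. Speed limits (rad/s): [2.79, 2.79, 3.14, 3.14, 3.14, 3.14].

## Interface

Orientations are given as a rotation vector (axis times angle).
In Python, from bench import sensors, camera, camera_params, order, manip gives the robot as it stands.
- The arm moves only by the tool arm_command, never from a script. Its argument "deltas" is text: rows parted by semicolons, each of 7 numbers parted by spaces: the closure, from 0 (fully open) to 1 (shut), then the shift along the tool's x, y, z scaled (see below), then the turn, a rotation vector about the tool's x, y, z scaled (see below). In form: hand tx ty tz wx wy wz; .... A call has 1 to 10 rows; each row shifts and turns the commanded pose from where the row before left it, along the tool's axes as they then stand; what a row does not reach is not made up. The controller multiplies each number of a shift by 0.025 m and each number of a turn by 0.08 rad. A row lasts 1/12 s, in which the tool goes at most 41.7 mm and 7.16 degrees, less where a joint would pass 70% of its speed; a pose out of reach is approached as far as the arm can. A call with a number of a shift or a turn outside -1 to 1 is refused whole. A call with a gripper value outside its range is refused whole. The fingers move at their own pace and stop on an object; "newtons" is the grip in N (left out, the last holds). Time passes only in rows, so rows that do not move let the fingers close. It gives the time, the measured TCP pose, the force and the opening at its end, in the units of the state.
- sensors.observe(): the state, without advancing time (a new reading comes with each control period).
- camera(name): name is "side" or "top" or "wrist"; returns (picture, depth): 400x640x3 uint8, red, green, blue; 400x640 float32, m along the optical axis (not along the pixel's ray), 0 where there is no reading.
- camera_params(name): a dict with "vertical_fov" (degrees; the focal length in pixels is half the picture's height over the tangent of half this angle, whatever the lens; pixels are square), "cx", "cy" (the principal point, pixels), "k1" (the pictures are not rectified: a ray, as slopes to the right and down, at radius r is drawn at 1 + k1 r^2 times it, then the intrinsics apply), "rvec" (rotation vector, rad) and "tvec" (3), from world to camera coordinates, as OpenCV has them; the wrist camera has in their place "tool_from_camera" (4x4, takes a point from camera to tool coordinates, whose origin is the TCP and whose axes are the flange's). Camera axes: x right, y down, z forward; pixel columns grow to the right and rows downward; lengths in m; the calibration is good to about 2 mm. A picture is of the moment at which its call begins: read the wrist's pose just before it. camera_params takes no time and is no camera call.
- order.job_done(): hands the job in, once; it reports no verdict.
The state is a dict: "time": time; "q": joint angles; "dq": joint speeds; "tau": joint torques, N m; "position": TCP position; "tcp_rot": TCP orientation; "force": force on the tool from outside, world axes, zero at the start; "moment": the same for the moment, N m; "finger_gap": opening from 0.0 (shut) to 1.0 (fully open).
Only numpy, scipy, OpenCV 4.12 (cv2) and the standard library are available. Lean on these libraries where they do the work, as an engineer would, in place of code of your own. Each camera call takes 0.05 s, during which the arm holds its last target. There are 200 camera calls.

## Task

Clamp the square tube in the blue fixture with its draw latch: swing the brass wire loop down over the hook on the sliding jaw, then press the red-handled lever down flat, past its centre, so that it stays shut with the loop hooked. Leave the lever of the empty yellow fixture standing open.

Things in the scene. Friction and masses are not known exactly. Their poses are not given: they have to be found in the camera images.
- jig: Blue clamping fixture, base 165 x 90 x 10 mm. Origin on the bench under the lever's hinge pin (pin at z = 44 mm); x runs from pin to sliding jaw, y along the pin, z up. Brass hook (keeper) on the dark sliding jaw: 24 mm wide, x = 41 to 54 mm, top z = 47 mm, leaning to +x; jaw top z = 34 mm. Tube 20 x 20 x 150 mm lies along y at x = 10 to 30 mm, top z = 30 mm.
- lever (a joint): Angle q (rad) of the blue fixture's red-handled lever: 0 = flat, closed, pointing to -x; 1.57 = upright. Starts at 1.35 to 1.6, stays where left. 62 mm long from the pin, 30 wide, 8 thick. A point s mm along it is at x = -s cos q, z = 44 + s sin q (fixture frame, mm). Closing takes under 6 N at the handle; over centre at about 0.35.
- loop_bar (a point): Middle of the end bar (6 mm thick, 50 along y) of the blue fixture's smooth brass loop; a 3 mm strap joins its legs 18 to 38 mm nearer the hinge. Hinge on the lever, 74 mm from the bar, at x = -24 cos(q-0.2), z = 44+24 sin(q-0.2) (mm, fixture frame). Starts 48 to 66 deg above level, jaw side, held by friction; below 40 deg it falls past the hook's outside onto the jaw (z = 37, x = 57 to 65).
- spare_lever (a joint): angle of the lever of the yellow fixture, rad, same build and same meaning as the blue one's; this fixture is empty, on the other side of the bench, and its lever, 1.35 to 1.6 at the start, must stay above 1.0
Mind the look-alikes: they are no part of the job. There is more than one size of the jig; the job needs the smaller.

How it is judged:
By the outcome, as a careful person would: the job done as asked, in the order asked, and still so for the second after the job is handed in, with the robot touching nothing.
It also fails if it takes over 38 s, if anything falls off the work surface, if the arm or the gripper's body presses on something with over 40 N, if the wrist force passes 120 N, or if a joint passes its speed limit or range.

## Working session

There is one attempt and no reset: what is moved stays moved. The work goes in short steps, Python scripts to look and compute and a tool call to move; the robot and the scene stay as the last step left them, time stands still between calls to the robot, and variables do not carry over. Pictures are saved under pics/ and viewed, about 8 in all and at most 12, crops included, and the job is handed in when it is done.

Besides the shell and the picture viewer there is one more tool, called as name(argument=value, ...) on one line, values as JSON. arm_command: Moves the arm, as the interface text tells. Its arguments: {"type":"object","properties":{"deltas":{"type":"string"},"newtons":{"type":"number"}},"required":["deltas"]}

```bash
mkdir -p pics; ls; cat > h.py <<'E'
import numpy as np, cv2
from scipy.spatial.transform import Rotation as R
from bench import sensors, camera, camera_params, order, manip
def grab(name):
    s=sensors.observe(); im,d=camera(name); p=camera_params(name)
    H,W=d.shape; f=H/2/np.tan(np.radians(p["vertical_fov"])/2)
    K=np.array([[f,0,p["cx"]],[0,f,p["cy"]],[0,0,1]]); D=np.array([p["k1"],0,0,0,0.])
    T=np.eye(4)
    if "rvec" in p:
        T[:3,:3]=R.from_rotvec(np.ravel(p["rvec"])).as_matrix(); T[:3,3]=np.ravel(p["tvec"]); T=np.linalg.inv(T)
    else:
        B=np.eye(4);B[:3,:3]=R.from_rotvec(s["tcp_rot"]).as_matrix();B[:3,3]=s["position"]
        T=B@np.array(p["tool_from_camera"])
    u,v=np.meshgrid(np.arange(W),np.arange(H))
    n=cv2.undistortPoints(np.stack([u.ravel(),v.ravel()],1).astype(np.float64)[:,None],K,D)[:,0].reshape(H,W,2)
    P=np.concatenate([n*d[...,None],d[...,None]],2)@T[:3,:3].T+T[:3,3]
    P[d==0]=np.nan
    return im,d,P,(K,D,T)
def save(n,im,s=1):
    cv2.imwrite(f"pics/{n}.png",cv2.resize(im[...,::-1],None,fx=s,fy=s,interpolation=cv2.INTER_CUBIC))
def proj(X,c):
    K,D,T=c; M=np.linalg.inv(T); X=np.atleast_2d(X)
    return cv2.projectPoints(X.astype(float),cv2.Rodrigues(M[:3,:3])[0],M[:3,3],K,D)[0][:,0]
E
python3 - <<'E'
from h import *
for n in("top","side"):
    im,d,P,c=grab(n); save(n+"0",im); np.savez(n+"0",im=im,P=P)
    print(n,c[2].round(3).tolist())
s=sensors.observe();print(s["time"],s["force"],manip.hold_point_z)
print([a for a in dir(manip) if a[0]!='_'])
E
```

```text
pics
top [[-0.028, -0.997, 0.069, 0.386], [-0.999, 0.03, 0.031, 0.034], [-0.033, -0.068, -0.997, 1.022], [0.0, 0.0, 0.0, 1.0]]
side [[0.911, -0.215, 0.353, 0.188], [-0.413, -0.467, 0.781, -0.571], [-0.002, -0.858, -0.514, 0.478], [0.0, 0.0, 0.0, 1.0]]
0.1 [-0.45792783 -0.01905122  0.56262046] 0.0187
['Unreachable', 'hold_point_z']
```

View pics/top0.png

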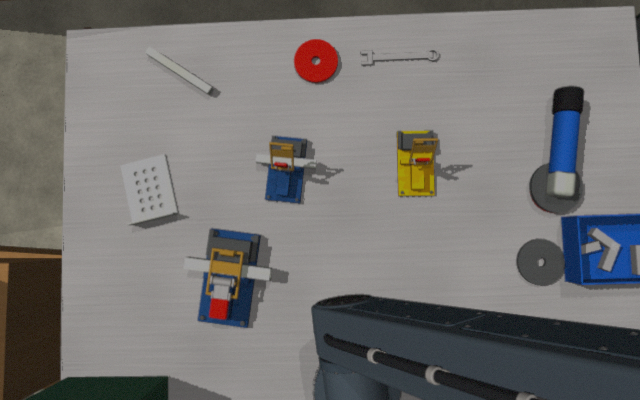

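View pics/side0.png

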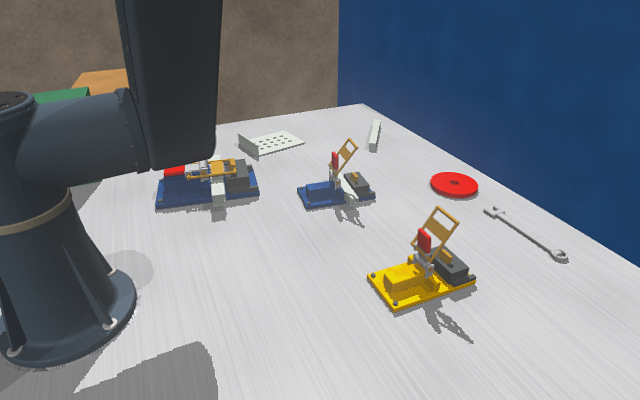

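Candidates: the large blue jig (top 232,278; already closed, so a look-alike), the small blue jig (287,168; open lever, tube), and the yellow fixture (417,163; empty). I choose the small blue one and will check it by base size and a crop.

```bash
python3 - <<'E'
from h import *
z=np.load("top0.npz"); im,P=z["im"],z["P"]
hsv=cv2.cvtColor(im,cv2.COLOR_RGB2HSV); v,u=np.mgrid[:400,:640]
def blob(m):
    p=P[m]; return p[np.isfinite(p).all(1)]
for n,b in(("small",(255,125,325,215)),("big",(190,220,275,335))):
    w=(u>b[0])&(u<b[2])&(v>b[1])&(v<b[3])
    p=blob(w&(hsv[...,0]>95)&(hsv[...,0]<125)&(hsv[...,1]>120)); q=p[(p[:,2]<.016)&(p[:,2]>0.004)]
    a=blob(w); a=a[a[:,2]>.006]; 
    print(n,cv2.minAreaRect((q[:,:2]*1e3).astype(np.float32)),"basez",np.median(q[:,2]),len(q))
w=(u>255)&(u<325)&(v>125)&(v<215)
r=w&((hsv[...,0]<6)|(hsv[...,0]>174))&(hsv[...,1]>150); print("red",blob(r).mean(0),blob(r).max(0),blob(r).min(0))
# tube: white pixels 0.02<z<.04
t=blob(w&(hsv[...,1]<60)); t=t[(t[:,2]>.022)&(t[:,2]<.036)]
print("tube",cv2.minAreaRect((t[:,:2]*1e3).astype(np.float32)),t.mean(0),len(t))
g=blob(w&(hsv[...,0]>12)&(hsv[...,0]<28)&(hsv[...,1]>110))
print("brass",len(g)); print((g[np.argsort(g[:,0])][::12]*1e3).round().tolist())
save("crop0",im[115:225,235:345],5)
z=np.load("side0.npz"); save("crop1",z["im"][120:230,280:400],5)
E
```

```text
small ((549.5545654296875, 161.038818359375), (87.12236022949219, 161.01602172851562), 82.4332275390625) basez 0.010076096161706793 749
big ((282.2265319824219, 308.83697509765625), (124.3641128540039, 228.7274627685547), 80.75102996826172) basez 0.013725253454157982 1074
red [0.54545938 0.16127612 0.09977328] [0.54888904 0.17689122 0.10935871] [0.54277432 0.14854534 0.07665421]
tube ((579.7791748046875, 157.6322479248047), (149.46031188964844, 76.54853820800781), 81.3787841796875) [0.57639513 0.15266707 0.03073991] 593
brass 337
[[539.0, 136.0, 72.0], [542.0, 160.0, 71.0], [543.0, 161.0, 49.0], [546.0, 136.0, 74.0], [552.0, 188.0, 75.0], [563.0, 185.0, 94.0], [565.0, 144.0, 99.0], [566.0, 165.0, 97.0], [568.0, 165.0, 102.0], [568.0, 172.0, 100.0], [570.0, 162.0, 104.0], [570.0, 181.0, 103.0], [572.0, 133.0, 112.0], [572.0, 150.0, 110.0], [574.0, 173.0, 108.0], [575.0, 165.0, 114.0], [576.0, 175.0, 109.0], [578.0, 183.0, 113.0], [582.0, 136.0, 128.0], [584.0, 140.0, 130.0], [586.0, 161.0, 126.0], [587.0, 145.0, 126.0], [590.0, 145.0, 49.0], [590.0, 181.0, 128.0], [592.0, 139.0, 34.0], [595.0, 164.0, 49.0], [598.0, 155.0, 45.0], [611.0, 161.0, 34.0], [622.0, 202.0, -0.0]]
```

View pics/crop1.png

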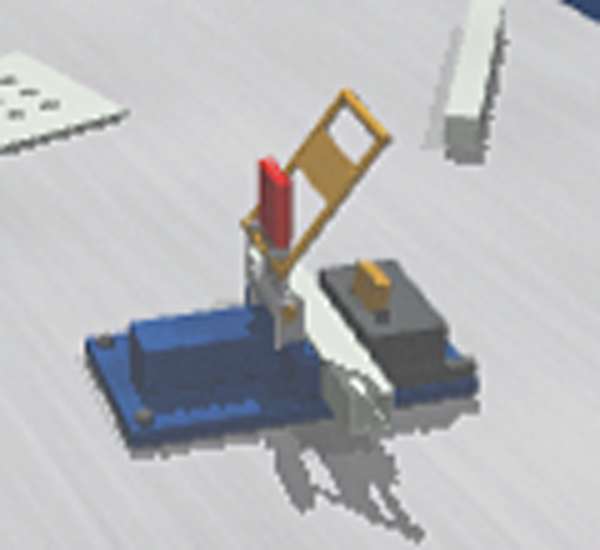

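The crop shows the open small blue fixture with loop, hook and tube. Its base measures about 161 x 87 mm against 228 x 124 for the big one, so it is the right one. Jig yaw is about -8° and the pin is near (0.547, 0.1615).

```bash
cat > plan.py <<'E'
from h import *
import sys
# usage: plan x y z yaw_deg_of_tool_x : prints deltas in tool axes (units) for translation (current axes) and turn
def show(x,y,z,yaw=None):
    s=sensors.observe(); Rt=R.from_rotvec(s["tcp_rot"])
    d=Rt.inv().apply(np.array([x,y,z])-s["position"])/.025
    print("pos",np.round(s["position"],4),"axes",Rt.as_matrix().round(3).tolist(),"t",s["time"]); print("shift units",d.round(2),"rows",np.abs(d).max().round(1))
    if yaw is not None:
        a=np.radians(yaw); X=np.array([np.cos(a),np.sin(a),0]); Z=np.array([0,0,-1.]); G=R.from_matrix(np.stack([X,np.cross(Z,X),Z],1))
        print("turn units",((Rt.inv()*G).as_rotvec()/.08).round(2))
if __name__=="__main__": show(*map(float,sys.argv[1:]))
E
python3 plan.py .50 .165 .25 -8; python3 plan.py .50 .165 .25 82;python3 -c "
from h import *
print(np.array(camera_params('wrist')['tool_from_camera']).round(3).tolist())"
```

```text
pos [ 0.1756 -0.5992  0.2304] axes [[0.96, 0.281, -0.0], [0.281, -0.96, 0.002], [0.0, -0.002, -1.0]] t 0.1
shift units [ 21.04 -25.69  -0.73] rows 25.7
turn units [-0.03  0.    5.31]
pos [ 0.1756 -0.5992  0.2304] axes [[0.96, 0.281, -0.0], [0.281, -0.96, 0.002], [0.0, -0.002, -1.0]] t 0.1
shift units [ 21.04 -25.69  -0.73] rows 25.7
turn units [ -0.02  -0.02 -14.33]
[[-0.001, -0.956, -0.293, 0.075], [1.0, -0.001, -0.001, 0.0], [0.001, -0.293, 0.956, -0.142], [0.0, 0.0, 0.0, 1.0]]
```

arm_command(deltas="1 0.8 -0.98 -0.1 0 0 0;1 0.8 -0.98 -0.1 0 0 0;1 0.8 -0.98 -0.1 0 0 0;1 0.8 -0.98 -0.1 0 0 0;1 0.8 -0.98 -0.1 0 0 0;1 0.8 -0.98 -0.1 0 0 0;1 0.8 -0.98 -0.1 0 0 0;1 0.8 -0.98 -0.1 0 0 0;1 0.8 -0.98 -0.1 0 0 0;1 0.8 -0.98 -0.1 0 0 0", newtons=30)

```text
time: 0.93
position: [0.2989, -0.3067, 0.2562]
tcp_rot: [-3.109, -0.445, 0.0]
force: [0.8, -0.4, 0.4]
finger_gap: -0.001
```

arm_command(deltas="1 0.8 -0.98 0 0 0 0;1 0.8 -0.98 0 0 0 0;1 0.8 -0.98 0 0 0 0;1 0.8 -0.98 0 0 0 0;1 0.8 -0.98 0 0 0 0;1 0.8 -0.98 0 0 0 0;1 0.8 -0.98 0 0 0 0;1 0.8 -0.98 0 0 0 0;1 0.8 -0.98 0 0 0 0;1 0.8 -0.98 0 0 0 0")

```text
time: 1.77
position: [0.4219, -0.0155, 0.2562]
tcp_rot: [-3.11, -0.446, 0.001]
force: [0.1, -0.7, -0.1]
finger_gap: -0.003
```

arm_command(deltas="1 0.8 -0.98 0 0 0 0;1 0.8 -0.98 0 0 0 0;1 0.8 -0.98 0 0 0 0;1 0 0 0 0 0 0.88;1 0 0 0 0 0 0.88;1 0 0 0 0 0 0.88;1 0 0 0 0 0 0.88;1 0 0 0 0 0 0.88;1 0 0 0 0 0 0.88;1 0 0 0 0 0 0")

```text
time: 2.6
position: [0.4584, 0.0703, 0.256]
tcp_rot: [-3.134, 0.218, 0.001]
force: [0.0, -0.3, -0.8]
finger_gap: 0.0
```

```bash
python3 plan.py .50 .165 .25 -8; python3 - <<'E'
from h import *
im,d,P,c=grab("wrist"); save("w1",im); np.savez("w1",im=im,P=P)
E
```

```text
pos [0.4584 0.0703 0.256 ] axes [[0.99, -0.138, -0.001], [-0.138, -0.99, 0.0], [-0.001, 0.0, -1.0]] t 2.6
shift units [ 1.12 -3.98  0.24] rows 4.0
turn units [0.   0.01 0.01]
```

View pics/w1.png

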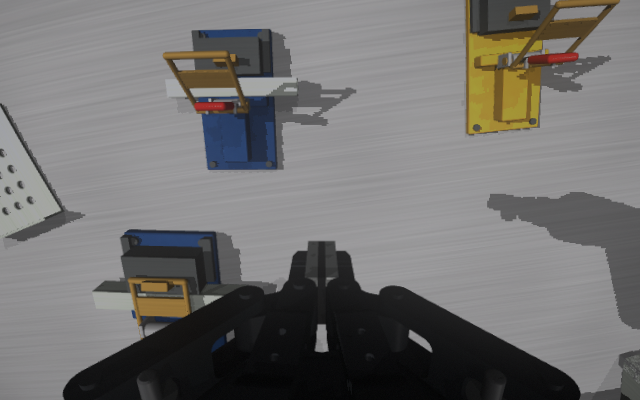

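The wrist view shows the blue jig (240,100), its loop bar at (195,55), red lever end at (215,106), yellow jig on the right. Measure from its depth.

```bash
python3 - <<'E'
from h import *
z=np.load("w1.npz"); im,P=z["im"],z["P"]*1e3
hsv=cv2.cvtColor(im,cv2.COLOR_RGB2HSV); v,u=np.mgrid[:400,:640]
w=(u>150)&(u<310)&(v>15)&(v<180)&np.isfinite(P).all(2)
H,S=hsv[...,0],hsv[...,1]
b=P[w&(H>95)&(H<125)&(S>120)]; b=b[(b[:,2]>4)&(b[:,2]<16)]
print("base",cv2.minAreaRect(b[:,:2].astype(np.float32)),np.median(b[:,2]))
yaw=np.radians(-8); ex=np.array([np.cos(yaw),np.sin(yaw)]); ey=np.array([-ex[1],ex[0]])
o=np.array([547,161.5])
J=P.copy(); J[...,0]=(P[...,:2]-o)@ex; J[...,1]=(P[...,:2]-o)@ey
t=J[w&(S<60)&(J[...,2]>26)&(J[...,2]<34)]; print("tube top x",np.percentile(t[:,0],[2,50,98]),"y",np.percentile(t[:,1],[0,100]),t[:,2].mean())
fit=t[np.abs(t[:,1])<80]; print("slope dx/dy",np.polyfit(fit[:,1],fit[:,0],1))
r=J[w&((H<6)|(H>174))&(S>150)]; print("red",np.percentile(r,[5,50,95],axis=0).round(1).tolist())
g=J[w&(H>12)&(H<28)&(S>110)]
top=g[g[:,2]>122]; print("bar",np.percentile(top,[2,50,98],axis=0).round(1).tolist(),g[:,2].max())
gm=g[(g[:,2]>60)];k=np.polyfit(gm[:,0],gm[:,2],1);print("loop line",k,np.degrees(np.arctan(k[0])),"y mid",(gm[:,1].min()+gm[:,1].max())/2)
h=g[(g[:,2]>40)&(g[:,2]<52)];print("hook",len(h),np.percentile(h,[5,50,95],axis=0).round(1).tolist() if len(h) else "")
dk=J[w&(S<90)&(hsv[...,2]<110)&(J[...,2]>31)&(J[...,2]<37)];print("jaw",np.percentile(dk,[2,50,98],axis=0).round(1).tolist())
E
```

```text
base ((550.0963134765625, 162.11190795898438), (88.10731506347656, 163.4102783203125), 82.87591552734375) 9.827411630667859
tube top x [10.05408738 24.18180439 70.4453621 ] y [-74.31783085  76.37952773] 30.968215573810134
slope dx/dy [3.10098866e-03 3.17652065e+01]
red [[-3.9, -12.6, 103.6], [-0.4, -0.2, 105.3], [3.1, 12.2, 106.8]]
bar [[35.6, -26.0, 122.6], [40.1, -1.9, 128.1], [43.2, 26.0, 129.8]] 130.65173016741326
loop line [ 1.25976119 76.75726327] 51.55740999667274 y mid -0.089526223778849
hook 111 [[43.2, -11.6, 43.2], [47.4, 1.3, 46.5], [52.0, 10.8, 48.3]]
jaw [[14.1, -33.8, 31.7], [58.3, -10.0, 33.8], [71.4, 34.1, 35.6]]
```

```bash
cat > jp.py <<'E'
from plan import *
# jig mm -> deltas
def W(x,y,z):
    a=np.radians(-7.6); return np.array([547+x*np.cos(a)-y*np.sin(a),161.5+x*np.sin(a)+y*np.cos(a),z])/1e3
if __name__=="__main__":
    a=np.array(sys.argv[1:],float); s=sensors.observe(); Rt=R.from_rotvec(s["tcp_rot"])
    p=s["position"]*1e3-np.array([547,161.5,0]); c,n=np.cos(np.radians(-7.6)),np.sin(np.radians(-7.6))
    print("jig now",np.round([p[0]*c+p[1]*n,-p[0]*n+p[1]*c,p[2]],1),"F",np.round(s["force"],1)); show(*W(*a[:3]),yaw=-7.6)
E
python3 jp.py 16 0 150
```

```text
jig now [ -75.7 -102.1  256.1] F [-0.3  0.1  0.7]
pos [0.4585 0.0703 0.2561] axes [[0.991, -0.136, -0.001], [-0.136, -0.991, 0.0], [-0.001, 0.0, -1.0]] t 2.65
shift units [ 3.66 -4.1   4.24] rows 4.2
turn units [ 0.    0.01 -0.04]
```

arm_command(deltas="1 0.73 -0.82 0 0 0 0;1 0.73 -0.82 0 0 0 0;1 0.73 -0.82 0 0 0 0;1 0.73 -0.82 0 0 0 0;1 0.73 -0.82 0 0 0 0;1 0 0 0.85 0 0 0;1 0 0 0.85 0 0 0;1 0 0 0.85 0 0 0;1 0 0 0.85 0 0 0;1 0 0 0.85 0 0 0")

```text
time: 3.48
position: [0.563, 0.1593, 0.1489]
tcp_rot: [3.134, -0.213, -0.001]
force: [0.4, 0.1, -0.1]
finger_gap: -0.002
```

```bash
python3 jp.py 16 0 121
```

```text
jig now [ 16.2  -0.  148.9] F [ 0.4  0.1 -0.1]
pos [0.563  0.1593 0.1489] axes [[0.991, -0.135, -0.0], [-0.135, -0.991, -0.0], [-0.0, 0.0, -1.0]] t 3.4833
shift units [-0.01 -0.    1.11] rows 1.1
turn units [ 0.    0.   -0.04]
```

arm_command(deltas="1 0 0 0.55 0 0 0;1 0 0 0.55 0 0 0;1 0.22 0 0 0 0 0;1 0.22 0 0 0 0 0;1 0.13 0 0.12 0 0 0;1 0.13 0 0.12 0 0 0;1 0.13 0 0.12 0 0 0;1 0.13 0 0.12 0 0 0;1 0.13 0 0.12 0 0 0;1 0.13 0 0.12 0 0 0")

```text
time: 4.32
position: [0.5938, 0.155, 0.1045]
tcp_rot: [-3.134, 0.216, -0.0]
force: [-0.9, 0.0, 0.4]
finger_gap: -0.005
```

```bash
python3 - <<'E'
from h import *
im,d,P,c=grab("side"); save("s2",im[110:230,270:400],4)
E
python3 jp.py 46 0 150
```

```text
jig now [ 47.7  -0.3 103.9] F [ 0.4 -0.  -0.1]
pos [0.5942 0.1549 0.1039] axes [[0.991, -0.137, 0.0], [-0.137, -0.991, -0.0], [0.0, 0.0, -1.0]] t 4.3667
shift units [-0.07 -0.01 -1.84] rows 1.8
turn units [ 0.   -0.   -0.06]
```

View pics/s2.png

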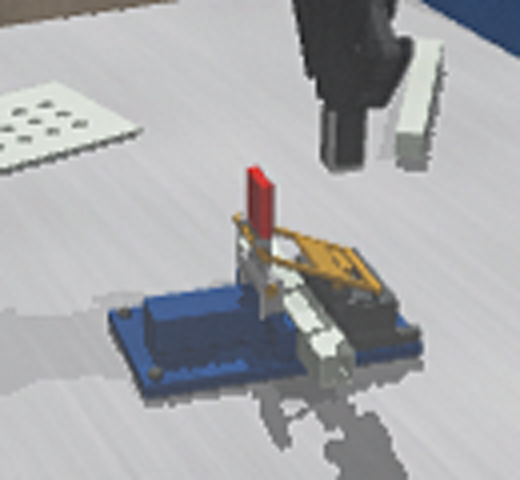

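The loop has dropped onto the jaw: end bar near crop (370,285). I back off toward the lever and check the bar numerically.

arm_command(deltas="1 -0.1 0 -0.8 0 0 0;1 -0.5 0 -0.3 0 0 0;1 -0.5 0 0 0 0 0;1 0 0 0 0 0 0;1 0 0 0 0 0 0")

```text
time: 4.78
position: [0.5659, 0.159, 0.1322]
tcp_rot: [3.134, -0.215, -0.0]
force: [-0.5, -0.6, -0.3]
finger_gap: 0.001
```

```bash
python3 jp.py 21 0 92; cat > meas.py <<'E'
from h import *
import sys
yaw=np.radians(-7.6); ex=np.array([np.cos(yaw),np.sin(yaw)]); ey=np.array([-ex[1],ex[0]]); o=np.array([547,161.5])
for n in sys.argv[2:]:
    im,d,P,c=grab(n); P=P*1e3
    J=P.copy(); J[...,0]=(P[...,:2]-o)@ex; J[...,1]=(P[...,:2]-o)@ey
    hsv=cv2.cvtColor(im,cv2.COLOR_RGB2HSV);H,S=hsv[...,0],hsv[...,1]
    w=np.isfinite(J).all(2)&(J[...,0]>-90)&(J[...,0]<90)&(np.abs(J[...,1])<45)&(J[...,2]>20)
    br=w&(H>12)&(H<28)&(S>110)
    g=J[br]; print(n,"brass n",len(g))
    for lo in range(-40,80,6):
        q=g[(g[:,0]>=lo)&(g[:,0]<lo+6)]
        if len(q)>3: print("x",lo,len(q),"y",q[:,1].min().round(),q[:,1].max().round(),"z",np.percentile(q[:,2],[10,50,90]).round(1),"zc(|y|<11)",np.median(q[np.abs(q[:,1])<11,2]).round(1) if (np.abs(q[:,1])<11).any() else "")
    r=J[w&((H<6)|(H>174))&(S>150)]
    if len(r): print("red",np.percentile(r,[5,50,95],axis=0).round(1).tolist())
    v,u=np.nonzero(w)
    save(sys.argv[1]+n,im[max(v.min()-15,0):v.max()+15,max(u.min()-15,0):u.max()+15],4)
E
python3 meas.py m1 top wrist
```

```text
jig now [ 19.1  -0.  132.2] F [-0.5 -0.6 -0.3]
pos [0.5659 0.159  0.1322] axes [[0.991, -0.137, -0.0], [-0.137, -0.991, -0.0], [-0.0, 0.0, -1.0]] t 4.7833
shift units [ 0.08 -0.    1.61] rows 1.6
turn units [ 0.    0.   -0.06]
top brass n 29
x 8 7 y -43.0 -23.0 z [ 63.9  65.2 196. ] zc(|y|<11) 
x 14 4 y -25.0 -22.0 z [58.3 62.  64.9] zc(|y|<11) 
x 20 4 y -26.0 -24.0 z [57.2 57.9 60.7] zc(|y|<11) 
x 26 7 y -26.0 -18.0 z [44.8 54.4 55.9] zc(|y|<11) 
wrist brass n 3551
x -10 85 y -25.0 27.0 z [69.4 70.1 70.8] zc(|y|<11) 
x -4 188 y -26.0 28.0 z [59.9 68.3 70.2] zc(|y|<11) 
x 2 100 y -26.0 28.0 z [63.1 64.9 66.4] zc(|y|<11) 
x 8 102 y -26.0 28.0 z [60.7 62.4 63.6] zc(|y|<11) 
x 14 97 y -26.0 28.0 z [57.9 59.5 61.3] zc(|y|<11) 
x 20 96 y -26.0 27.0 z [55.5 57.  58.4] zc(|y|<11) 
x 26 404 y -26.0 27.0 z [52.  53.1 54.5] zc(|y|<11) 53.0
x 32 630 y -26.0 27.0 z [49.4 50.9 52.3] zc(|y|<11) 50.8
x 38 602 y -26.0 27.0 z [46.7 48.2 49.6] zc(|y|<11) 48.1
x 44 462 y -26.0 27.0 z [45.3 46.6 47.8] zc(|y|<11) 47.0
x 50 224 y -26.0 27.0 z [42.1 45.2 46.6] zc(|y|<11) 46.0
x 56 238 y -26.0 27.0 z [38.5 39.5 41.2] zc(|y|<11) 39.1
x 62 323 y -27.0 27.0 z [38.2 39.3 40.4] zc(|y|<11) 39.2
red [[2.3, -11.5, 77.0], [3.3, 11.4, 83.6], [3.8, 14.5, 89.0]]
```

The bar lies outside the hook (x≈62, z≈37). Now I push the lever along its arc.

arm_command(deltas="1 0 0 0.75 0 0 0;1 0 0 0.75 0 0 0;1 -0.16 0 0.03 0 0 0;1 -0.27 0 0.02 0 0 0;1 -0.27 0 0.02 0 0 0;1 -0.28 0 0.1 0 0 0;1 -0.28 0 0.1 0 0 0;1 -0.24 0 0.18 0 0 0;1 -0.24 0 0.18 0 0 0;1 0 0 0 0 0 0")

```text
time: 5.72
position: [0.5212, 0.1652, 0.0784]
tcp_rot: [-3.134, 0.216, 0.003]
force: [-0.3, -0.3, 0.9]
finger_gap: 0.006
```

```bash
python3 jp.py -33.5 0 67; python3 meas.py m2 wrist side
```

```text
jig now [-26.1   0.2  78.4] F [-0.3 -0.3  0.9]
pos [0.5212 0.1652 0.0784] axes [[0.991, -0.137, -0.002], [-0.137, -0.991, 0.0], [-0.002, 0.0, -1.0]] t 5.7167
shift units [-0.3   0.01  0.45] rows 0.5
turn units [ 0.    0.03 -0.06]
wrist brass n 6698
x -28 19 y -25.0 27.0 z [56.9 58.1 58.5] zc(|y|<11) 
x -22 327 y -26.0 27.0 z [56.  57.6 58.8] zc(|y|<11) 
x -16 161 y -26.0 27.0 z [54.4 55.5 56.6] zc(|y|<11) 
x -10 163 y -26.0 27.0 z [52.8 54.  55. ] zc(|y|<11) 
x -4 200 y -26.0 28.0 z [47.6 52.1 53.4] zc(|y|<11) 
x 2 185 y -26.0 28.0 z [49.3 50.8 51.9] zc(|y|<11) 
x 8 167 y -26.0 28.0 z [48.2 49.4 50.5] zc(|y|<11) 
x 14 998 y -26.0 27.0 z [46.3 47.3 48.4] zc(|y|<11) 47.1
x 20 1039 y -26.0 27.0 z [44.7 45.8 46.9] zc(|y|<11) 45.7
x 26 1037 y -26.0 27.0 z [43.2 44.2 45.5] zc(|y|<11) 44.2
x 32 456 y -26.0 27.0 z [42.2 43.2 44.2] zc(|y|<11) 43.2
x 38 513 y -28.0 27.0 z [37.4 42.3 47.5] zc(|y|<11) 44.5
x 44 811 y -28.0 28.0 z [39.1 45.7 47.2] zc(|y|<11) 46.4
x 50 622 y -27.0 28.0 z [38.6 39.7 40.8] zc(|y|<11) 39.8
red [[-25.7, -12.7, 65.3], [-22.1, 3.0, 67.7], [-20.3, 14.4, 70.7]]
side brass n 174
x -22 6 y -28.0 -22.0 z [56.3 58.6 59.7] zc(|y|<11) 
x -10 6 y -28.0 25.0 z [54.4 54.7 55.6] zc(|y|<11) 
x -4 12 y -29.0 25.0 z [45.3 52.5 53.7] zc(|y|<11) 
x 2 6 y -27.0 21.0 z [50.4 52.1 53. ] zc(|y|<11) 
x 8 7 y -28.0 26.0 z [48.3 50.1 50.8] zc(|y|<11) 
x 14 24 y -28.0 24.0 z [47.1 48.1 49.4] zc(|y|<11) 48.0
x 20 26 y -28.0 24.0 z [45.4 46.7 47.7] zc(|y|<11) 46.7
x 26 26 y -29.0 24.0 z [44.  44.9 46.1] zc(|y|<11) 44.8
x 32 12 y -29.0 26.0 z [42.6 43.8 44.6] zc(|y|<11) 44.4
x 38 16 y -27.0 25.0 z [35.6 40.9 47.9] zc(|y|<11) 46.8
x 44 21 y -29.0 25.0 z [39.6 42.2 47.2] zc(|y|<11) 46.6
x 50 7 y -25.0 24.0 z [37.2 41.3 43.4] zc(|y|<11) 39.8
red [[-46.2, -15.1, 69.3], [-42.9, -3.3, 83.8], [-23.1, 7.4, 86.7]]
```

View pics/m2side.png

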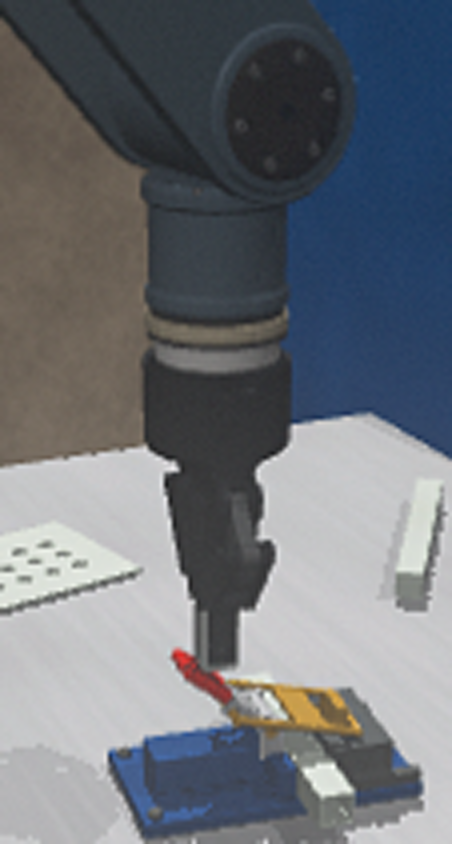

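The bar has slid back to the hook's outside face (x≈53, z≈37) with the hook standing through the window. I continue through centre.

arm_command(deltas="1 -0.15 0 0.23 0 0 0;1 -0.15 0 0.23 0 0 0;1 -0.08 0 0.18 0 0 0;1 -0.08 0 0.18 0 0 0;1 -0.04 0 0.2 0 0 0;1 0 0 0 0 0 0")

```text
time: 6.32
position: [0.5091, 0.1664, 0.0519]
tcp_rot: [3.133, -0.216, -0.006]
force: [-0.0, 0.0, -0.5]
finger_gap: 0.001
```

```bash
python3 jp.py -39 0 47
```

```text
jig now [-38.2  -0.2  51.9] F [-0.   0.  -0.5]
pos [0.5091 0.1664 0.0519] axes [[0.991, -0.137, -0.004], [-0.137, -0.991, -0.0], [-0.004, 0.001, -1.0]] t 6.3167
shift units [-0.03 -0.01  0.2 ] rows 0.2
turn units [ 0.01  0.05 -0.06]
```

arm_command(deltas="1 0 0 0.08 0 0 0;1 0 0 0.08 0 0 0;1 0 0 0.04 0 0 0;1 0 0 0 0 0 0")

```text
time: 6.65
position: [0.5104, 0.1665, 0.0482]
tcp_rot: [3.134, -0.216, -0.001]
force: [0.3, 0.6, -0.1]
finger_gap: 0.004
```

```bash
python3 jp.py -39 0 47
```

```text
jig now [-36.9   0.1  48.2] F [ 0.3  0.6 -0.1]
pos [0.5104 0.1665 0.0482] axes [[0.991, -0.137, -0.001], [-0.137, -0.991, -0.0], [-0.001, 0.0, -1.0]] t 6.65
shift units [-0.08  0.    0.05] rows 0.1
turn units [ 0.    0.01 -0.06]
```

arm_command(deltas="1 0 0 0.04 0 0 0;1 0 0 0.04 0 0 0;1 0 0 0 0 0 0")

```text
time: 6.9
position: [0.5107, 0.1665, 0.0478]
tcp_rot: [3.134, -0.216, 0.001]
force: [-3.1, -0.4, 12.5]
finger_gap: 0.001
```

arm_command(deltas="1 0 0 -0.8 0 0 0;1 0 0 -0.9 0 0 0;1 0 0 -0.9 0 0 0;1 0 0 -0.9 0 0 0;1 -0.8 0 -0.9 0 0 0;1 -0.8 0 -0.9 0 0 0;1 -0.5 0 0 0 0 0;1 0 0 0 0 0 0")

```text
time: 7.57
position: [0.4563, 0.1741, 0.18]
tcp_rot: [-3.134, 0.214, 0.0]
force: [-0.5, 0.0, 0.3]
finger_gap: -0.004
```

```bash
python3 jp.py -39 0 47; python3 - <<'E'
from h import *
im,d,P,c=grab("wrist"); save("w3",im); P=P*1e3
yaw=np.radians(-7.6); ex=np.array([np.cos(yaw),np.sin(yaw)]); ey=np.array([-ex[1],ex[0]]); o=np.array([547,161.5])
J=P.copy(); J[...,0]=(P[...,:2]-o)@ex; J[...,1]=(P[...,:2]-o)@ey
hsv=cv2.cvtColor(im,cv2.COLOR_RGB2HSV);H,S=hsv[...,0],hsv[...,1]
w=np.isfinite(J).all(2)&(J[...,0]>-90)&(J[...,0]<90)&(np.abs(J[...,1])<35)&(J[...,2]>15)&(J[...,2]<120)
r=J[w&((H<6)|(H>174))&(S>150)]; print("red",np.percentile(r,[5,50,95],axis=0).round(1).tolist())
k=np.polyfit(r[:,0],r[:,2],1); print("lever slope",k)
g=J[w&(H>12)&(H<28)&(S>110)]
for lo in range(-30,72,6):
    q=g[(g[:,0]>=lo)&(g[:,0]<lo+6)]
    if len(q)>3: a=q[np.abs(q[:,1])<10]; b=q[np.abs(q[:,1])>=14]; print(lo,len(a),np.median(a[:,2]).round(1) if len(a) else "",len(b),np.median(b[:,2]).round(1) if len(b) else "")
E
```

```text
jig now [-91.6   0.5 180. ] F [-0.5  0.   0.3]
pos [0.4563 0.1741 0.18  ] axes [[0.991, -0.136, -0.0], [-0.136, -0.991, 0.0], [-0.0, -0.0, -1.0]] t 7.5667
shift units [2.1  0.01 5.32] rows 5.3
turn units [-0.    0.   -0.05]
red [[-59.2, -11.9, 46.3], [-44.5, 0.5, 47.6], [-30.0, 13.6, 48.8]]
lever slope [1.01585017e-03 4.76369257e+01]
-30 0  44 41.5
-24 0  115 41.3
-18 0  68 40.6
-12 0  68 40.6
-6 0  75 40.7
0 0  81 40.8
6 0  65 40.6
12 141 39.5 204 39.6
18 181 39.3 241 39.5
24 173 39.3 231 39.5
30 79 39.0 150 39.4
36 154 40.6 83 39.5
42 209 46.7 103 39.4
48 124 40.2 220 39.7
```

View pics/w3.png

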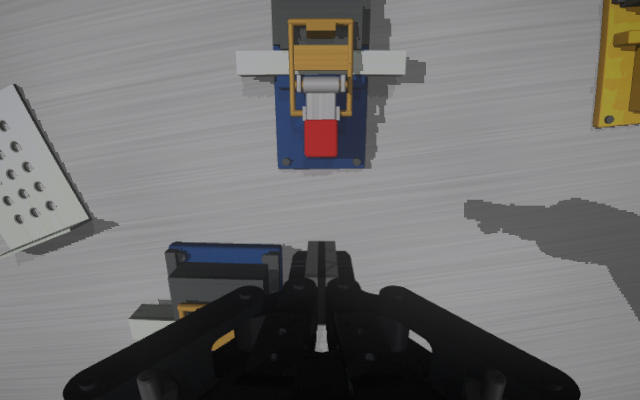

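The lever is flat at (320,138), slope about 0, and the loop bar at (320,22) is behind the hook. The gripper is clear. I'll check the yellow lever once in the top view and hand in.

```bash
python3 - <<'E'
from h import *
im,d,P,c=grab("top"); hsv=cv2.cvtColor(im,cv2.COLOR_RGB2HSV); v,u=np.mgrid[:400,:640]
r=(u>390)&(u<450)&(v>120)&(v<205)&((hsv[...,0]<6)|(hsv[...,0]>174))&(hsv[...,1]>150)
print("yellow lever red", np.nanmax(P[r][:,2]) if r.any() else None, r.sum())
s=sensors.observe(); print(s["time"],s["force"].round(1) if hasattr(s["force"],"round") else s["force"])
if r.any() and np.nanmax(P[r][:,2])>.09: print(order.job_done())
E
```

```text
yellow lever red 0.10862568734800437 29
7.6667 [0.7 0.1 0.5]
the job is handed in; nothing more can be done
None
```

The small blue fixture is clamped and the job is handed in, at about 7.7 s of the 38 s allowed. With closed fingers I swung the brass loop down over the hook, then pushed the red lever along its arc through centre until it lay flat.

The last checks all agreed:
- **Lever:** it is flat, with the red handle level at z about 47.6 mm and slope about 0. It stayed shut after I backed the gripper clear.
- **Loop:** the bar sits behind the hook at x about 50 mm with its top at z about 40 mm. The hook stands through the window.
- **Yellow fixture:** its lever is still open, with the tip at z about 109 mm.
- **Force:** the highest reading I saw was about 13 N, during the last press.

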